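# Fit the julienne insert into the slicer and lock it

## Robot

A 7-joint arm with a two-finger parallel gripper is mounted at the origin on the work surface; the furniture and walls round the work are solid. World frame = base frame: x ahead of the robot, y to its left, z up, the work surface at z = 0. Lengths are in m, angles in rad, forces in N, time in s.
With the tool pointing down it reaches from about 0.4 to 0.85 m from the base axis. Payload 4.5 kg.
Tool frame: the origin (TCP) lies on the mounting face of the last link; the fingertips stand 173 mm ahead of it and the grasp point (between the pads) lies 155 mm ahead of it; z points along the fingers, y is the line along which they close (so a half turn about z gives the same grasp; the last joint's range is limited). The gripper opens to 85 mm and grips with 20 to 120 N. Pads are 22 mm wide; open, the fingers measure 114 mm over their backs; the gripper's body (76 mm by 85 mm) begins 54 mm behind the grasp point. The pads swing forward as they close: fully open they stand 13 mm farther back than shut.
Start: joints at [-1.169, 0.689, -0.195, 1.565, 0.157, 0.902, -0.215], TCP at [0.225, 0.583, 0.405] pointing down, gripper open.
Joint ranges: [-3.01, 3.01], [-0.46, 2.08], [-1.47, 1.51], [0.13, 2.56], [-1, 4.14], [0.04, 2.09], [-2.66, 2.66]. Speed limits (rad/s): [2.57, 2.57, 3.14, 3.14, 3.14, 3.14, 3.14].

## Interface

Orientations are given as a 3x3 rotation matrix whose columns are the frame's x, y, z axes.
In Python, from plant import * gives the robot as it stands. The module is installed in compiled form; this text tells all that it offers.
- The arm moves only by the shell command python3 -m creep 'ROWS'. ROWS is text: rows parted by semicolons, each of 7 numbers parted by spaces: the shift along the tool's x, y, z in units of 0.2 m (1.0 is 0.2 m), then the turn, a rotation vector about the tool's x, y, z in units of 2 rad (1.0 is 2 rad), then the opening, from 0 (shut) to 1 (fully open). A call has exactly 5 rows; each row is the pose to reach, as a shift and turn from the pose commanded when the call began, along the tool's axes at that moment; what a row does not reach only later rows make up. A row lasts 1/8 s, in which the tool goes at most 62.5 mm and 10.7 degrees, less where a joint would pass 70% of its speed; a pose out of reach is approached as far as the arm can. A call with a number of a shift or a turn outside -1 to 1 is refused whole. A call with a gripper value outside its range is refused whole. The fingers move at their own pace and stop on an object; the grip force is fixed at half the most. Time passes only in rows, so rows that repeat a pose let the fingers close, or fill a call up. It gives the time, the measured TCP pose, the force, the opening and the grip force at its end, in the units of the state.
- state(): the state, without advancing time (a new reading comes with each control period).
- read_camera(name): name is "scene" or "top" or "wrist"; returns a dict with "pixels" (480x640x3 uint8, red, green, blue), "depth" (480x640 float32, m along the optical axis (not along the pixel's ray), 0 where there is no reading), "fovy" (degrees; the focal length in pixels is half the picture's height over the tangent of half this angle, whatever the lens; pixels are square), "cx", "cy" (the principal point, pixels), "R" (3x3) and "t" (3): a world point X has camera coordinates R X + t; the wrist camera has in their place "tool_from_camera" (4x4, takes a point from camera to tool coordinates, whose origin is the TCP and whose axes are the flange's). Camera axes: x right, y down, z forward; pixel columns grow to the right and rows downward; lengths in m; the calibration is good to about 2 mm. A picture is of the moment at which its call begins: read the wrist's pose just before it.
- sign_off(): hands the job in; it is judged then, once.
The state is a dict: "time_s": time; "joint_positions": joint angles; "joint_velocities": joint speeds; "joint_efforts": joint torques, N m; "position": TCP position; "eef_rot": TCP orientation; "ft_force": force on the tool from outside, world axes, zero at the start; "wrist_torque": the same for the moment, N m; "width": opening from 0.0 (shut) to 1.0 (fully open); "gripper_force": force on a finger pad.
Only numpy, scipy, OpenCV 4.12 (cv2) and the standard library are available. Lean on these libraries where they do the work, as an engineer would, in place of code of your own. Each camera call takes 0.05 s, during which the arm holds its last target. There are 200 camera calls.

## Task

Get the vegetable slicer ready to cut coarse sticks: take the green blade insert from the draining board, lay it on the slicer's open loading end and slide its ears gently under the lips and past the two spring clips until it clicks and sits flat and fully home against the blade cassette. Then push the red lock all the way in behind it. Feel for the stop rather than forcing it, and leave the orange insert where it lies.

Things in the scene. Friction and masses are not known exactly. Their poses are not given: they have to be found in the camera images.
- insert_green: Coarse insert: green plate 70 mm long (x), 76 wide (y), 5 thick, 50 to 105 g, with 4 mm thick ears along both sides (90 mm over the ears; tapered front tips, a notch in each for a spring clip) and 7 steel teeth, to 9 mm high, at the front. Origin: centre of its underside; +x points to the toothed front, which goes in first.
- green_grip (a point): Middle of the green insert's upright finger grip, 16 mm above its underside at insert x = -14 mm. The grip is 12 mm thick along x and 46 wide along y; its top is 27 mm above the underside (22 above the plate). Hold the insert here, or push the grip from behind with shut fingers.
- insert_orange: Fine insert: same shape and size in orange, with 15 teeth; lies beside the green one on the draining board, about 14 cm apart (they may swap places). Not to be moved.
- slicer: White and steel slicer, fixed to the worktop by suction feet. Origin on the worktop under the middle of the insert's home range; +x is the way the insert slides in (from the ribbed open end towards the carrying handle), z up. Flat runway 40 mm above the worktop from x -138 mm on, 7 mm high guide walls 99 mm apart at x -136 to -76.
- loading_spot (a point): Point on the runway (slicer x -88, y 0, z 40 mm) where the insert's origin is best laid, its x along slicer x: it then lies flat and clear of the lips (good from x -100 to -78, within 4 mm sideways).
- home_mid (a point): Slicer point (0, 0, 40 mm): home of the insert's origin with the blade cassette at its middle setting. The cassette (slots, stop, lock) is clamped up to 14 mm fore or aft (x) of that; this is NOT measured. Slots: 2.4 mm side play, flared mouths, lips 5.7 mm up. Clips resist to 10 N from 17 mm before home, then 2 to 3 N, click 2 mm before; then a hard stop. 12 to 15 N slowly is enough, 20 too much.
- lock_spot (a point): Slicer point (-44, 60, 57 mm): outer (+y) face of the red lock tab, mid height, when open and with the cassette at its middle setting. The real tab moves with the cassette: it is always 44 mm behind (-x of) the origin of a seated insert. Tab: 16 mm along x, 8 thick, 45 to 66.5 mm above the worktop; keep the fingertips over 45 mm there.
- lock (a joint): Lock slide (m): 0 open (as found), 0.010 fully in. Push the tab's outer face 10 mm towards the slicer's centre line (slicer -y); it takes about 3 N and stays where left. Its bolt passes 1.5 mm behind the ear of a seated insert; if the insert is not home the bolt strikes the ear and stops at about 0.006 or less.
There are look-alikes about, which are no part of the job. Of the things that look like the insert_green, the largest one is meant.

How it is judged:
By the outcome, as a careful person would: the job done as asked, in the order asked, and still so for the second after the job is handed in, with the robot touching nothing.
It also fails if it takes over 64 s, if anything falls off the work surface, if the arm or the gripper's body presses on something with over 40 N, if the wrist force passes 120 N, or if a joint passes its speed limit or range.

## Working session

There is one attempt and no reset: what is moved stays moved. The work goes in short steps, Python scripts to look and compute and a shell command to move; the robot and the scene stay as the last step left them, time stands still between calls to the robot, and variables do not carry over. Pictures are saved under pics/ and viewed, at most 10 in all, crops included, and the job is handed in when it is done.

```bash
mkdir -p pics; ls; cat > h.py <<'E'
from plant import *
import numpy as np, cv2
def save(n,f,crop=None,s=1):
    d=read_camera(n);p=d["pixels"]
    np.savez(f"pics/{f}.npz",**d)
    if crop: x0,y0,x1,y1=crop;p=p[y0:y1,x0:x1]
    p=cv2.resize(p,None,fx=s,fy=s,interpolation=cv2.INTER_CUBIC)
    cv2.imwrite(f"pics/{f}.png",p[:,:,::-1]);return d
def F(d): return 240/np.tan(np.radians(float(d["fovy"]))/2)
def pts(d):
    f=F(d);z=d["depth"];v,u=np.mgrid[:480,:640]
    c=np.dstack([(u-d["cx"])/f*z,(v-d["cy"])/f*z,z])
    return (c-d["t"])@d["R"]   # R^T (c-t)
def ray(d,u,v,h):
    r=d["R"].T@np.array([(u-d["cx"])/F(d),(v-d["cy"])/F(d),1]);o=-d["R"].T@d["t"]
    return o+r*(h-o[2])/r[2]
E
python3 - <<'E'
from h import *
s=state();print({k:np.round(v,3).tolist() for k,v in s.items()})
for n in("scene","top"):
    d=save(n,n+"0");print(n,d["fovy"],d["cx"],d["cy"],-d["R"].T@d["t"])
E
```

```text
pics
{'time_s': 0.0, 'joint_positions': [-1.169, 0.69, -0.194, 1.566, 0.157, 0.902, -0.215], 'joint_velocities': [-0.001, -0.001, -0.0, 0.001, -0.0, 0.0, -0.001], 'joint_efforts': [0.001, -53.961, -1.266, -15.854, 0.009, 0.01, 0.0], 'position': [0.225, 0.583, 0.404], 'eef_rot': [[-0.933, 0.359, -0.001], [0.359, 0.933, -0.002], [-0.0, -0.002, -1.0]], 'ft_force': [-0.373, 0.084, 0.035], 'wrist_torque': [-0.031, 0.01, -0.05], 'gripper_force': 0.0, 'width': 1.004}
scene 55.13769732968967 324.11793803442043 234.2287568664718 [0.15409562 0.87406271 0.72276713]
top 48.87120665016921 324.51095318455566 246.5815883829386 [0.26829103 0.31012298 1.39110014]
```

View pics/scene0.png

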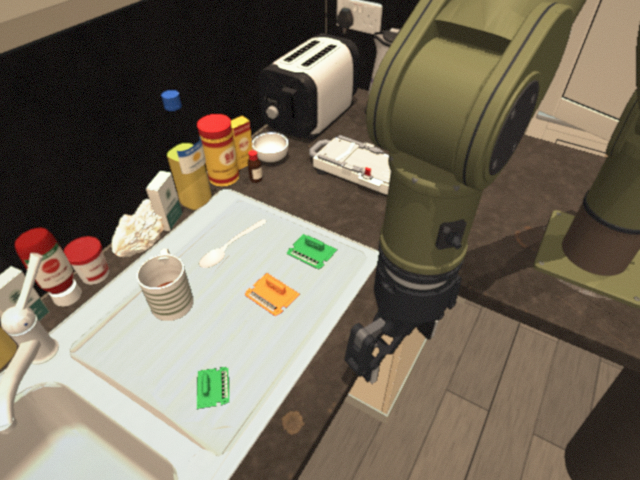

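View pics/top0.png

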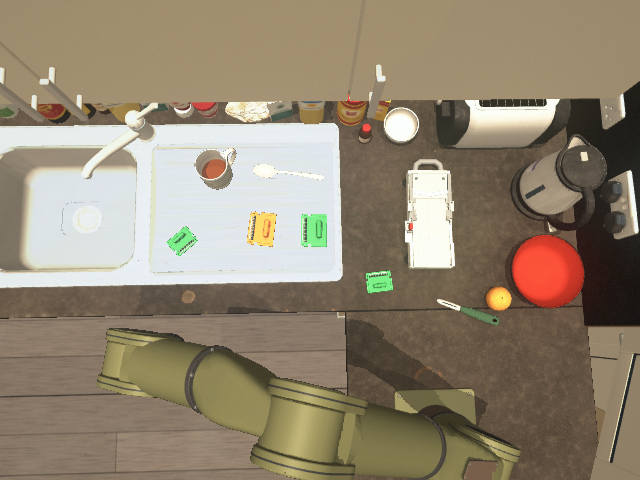

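The top view shows three green plates, at (182,240), (314,230) and (379,282), with the orange one at (262,229). The slicer is at (430,215), with its handle up, towards world +x, and the red lock at (409,228). The plate at (314,230) looks largest and lies next to the orange one. I'll measure all three and crop in.

```bash
python3 - <<'E'
from h import *
d=dict(np.load("pics/top0.npz"));P=pts(d)
hsv=cv2.cvtColor(d["pixels"],cv2.COLOR_RGB2HSV)
for nm,lo,hi in(("green",(50,120,60),(80,255,255)),("orange",(8,150,120),(20,255,255)),("red",(0,180,100),(5,255,255))):
    m=cv2.inRange(hsv,lo,hi);m=cv2.morphologyEx(m,cv2.MORPH_CLOSE,np.ones((3,3)))
    n,l,st,c=cv2.connectedComponentsWithStats(m)
    for i in range(1,n):
        if st[i,4]<25: continue
        q=P[l==i];h=np.median(q[:,2])
        vu=np.argwhere(l==i);w=np.array([ray(d,u,v,h)[:2] for v,u in vu],np.float32)*1000
        r=cv2.minAreaRect(w)
        print(nm,c[i].round(1),st[i,4],"z",np.percentile(q[:,2],[5,50,98]).round(4),"rect mm",np.round(r[0],1),np.round(r[1],1),round(r[2],1))
p=d["pixels"]
a=cv2.resize(p[195:295,150:410],None,fx=3,fy=3,interpolation=cv2.INTER_CUBIC)
cv2.imwrite("pics/crop1.png",a[:,:,::-1])
a=cv2.resize(p[150:280,390:470],None,fx=4.5,fy=4.5,interpolation=cv2.INTER_CUBIC)
cv2.imwrite("pics/crop2.png",a[:,:,::-1])
# slicer heights
for v in range(155,275,4): print(v,[int(x*1000) for x in P[v,402:462:5,2]])
print(P[215,430],P[265,430])
E
```

```text
green [319.1 227.2] 374 z [-0.002   0.0033  0.0283] rect mm [521.4 292.7] [50.9 84.1] 89.0
green [180.6 240. ] 354 z [-0.0034  0.0021  0.0199] rect mm [499.5 649.1] [50.4 64.5] 40.9
green [379.  282.9] 394 z [-0.0021  0.003   0.0218] rect mm [382.3 130.7] [50.7 65.9] 5.9
orange [350.1 112.1] 403 z [0.0083 0.0589 0.1352] rect mm [828.1 194.1] [77.9 64.3] 89.4
orange [ 44.4 107.9] 107 z [0.0815 0.0991 0.1269] rect mm [832.1 979.7] [33.6 21.4] 89.4
orange [ 85.5 109.2] 41 z [0.0331 0.0501 0.0711] rect mm [849.6 899.1] [27.7 11.1] 44.2
orange [381.5 112.9] 120 z [0.0036 0.0457 0.0963] rect mm [833.7 113.5] [27.3 44.6] 71.7
orange [ 57. 115.] 41 z [0.034  0.0417 0.0485] rect mm [837.7 979.4] [17.9 57.1] 23.0
orange [214.8 168.4] 276 z [0.0181 0.023  0.0285] rect mm [688.9 559.2] [50.2 49.6] 89.2
orange [266.  228.3] 133 z [-0.0002  0.0203  0.0274] rect mm [526.  425.8] [18.6 51.4] 80.4
orange [496.3 297.9] 266 z [0.0267 0.0457 0.0574] rect mm [ 328.8 -168.9] [65.  58.7] 88.8
red [366.1 127.3] 43 z [0.0773 0.0821 0.087 ] rect mm [778.1 159.8] [15.6 16.5] 88.1
red [547.6 271. ] 4094 z [0.01
[... 975 characters left out ...]
40, -1, 2]
227 [-3, 45, 66, 43, 39, 41, 37, 40, 39, 39, 2, -2]
231 [-3, 43, 11, 38, 41, 38, 34, 32, 34, 39, -1, -2]
235 [3, 33, 37, 42, 35, 35, 34, 39, 34, 32, 2, 1391]
239 [3, 34, 40, 42, 37, 40, 35, 34, 36, 39, 37, -2]
243 [2, 0, 47, 41, 36, 39, 35, 34, 35, 37, 41, 0]
247 [-2, 0, 47, 40, 37, 37, 35, 38, 37, 33, 50, -4]
251 [2, -1, 42, 37, 32, 40, 42, 37, 35, 36, 45, -3]
255 [0, 6, 46, 41, 38, 39, 34, 37, 37, 40, 48, -1]
259 [-3, 9, 42, 40, 44, 42, 35, 35, 32, 31, 45, -1]
263 [-3, 2, 44, 41, 41, 38, 37, 38, 41, 35, 45, 0]
267 [-2, 0, 35, 38, 37, 36, 40, 32, 36, 36, -2, 0]
271 [-3, 2, -1, -3, -6, 1, -4, -2, 0, 3, -3, 2]
[ 0.55174205 -0.00641975  0.03526019] [0.41877419 0.00164515 0.04070011]
```

View pics/crop1.png

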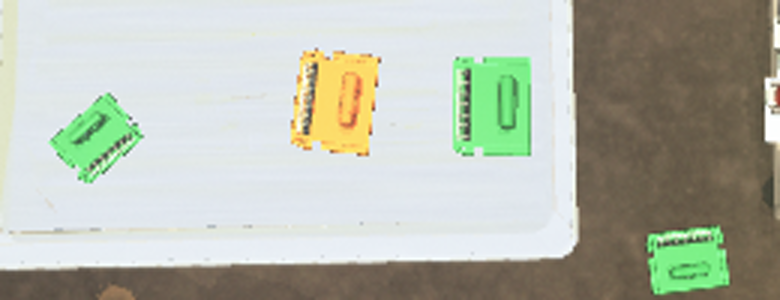

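View pics/crop2.png

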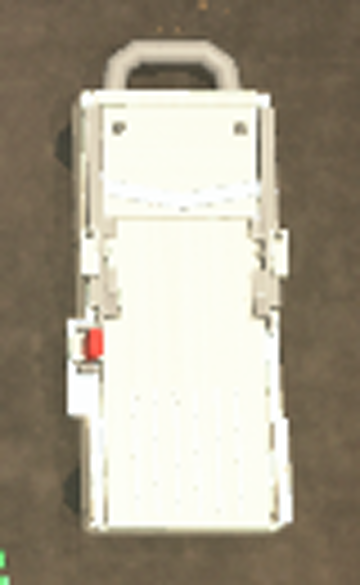

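Candidates: (182,240) and (379,282) are 50 x 65 mm decoys. The one at (314,230) is about 70 x 90 mm, has 7 teeth facing left (world +y), and sits beside the orange (262,229), so it is the insert meant. In the crop the slicer's ribbed end is at the bottom, its handle at the top, and the red lock tab at (409,226). I'll move above the insert for a wrist view.

```bash
python3 -m creep '-0.25 -0.15 0.05 0 0 -0.09 1; -0.5 -0.3 0.1 0 0 -0.183 1; -0.75 -0.45 0.15 0 0 -0.183 1; -1 -0.6 0.2 0 0 -0.183 1; -1 -0.6 0.2 0 0 -0.183 1'; python3 -m creep '-0.2 -0.15 0 0 0 0 1; -0.4 -0.3 0.05 0 0 0 1; -0.65 -0.45 0.1 0 0 0 1; -0.65 -0.5 0.1 0 0 0 1; -0.65 -0.5 0.1 0 0 0 1'
python3 - <<'E'
from h import *
s=state();print({k:np.round(s[k],4).tolist() for k in("time_s","position","eef_rot","ft_force")})
d=save("wrist","w1");print(d["tool_from_camera"].round(3),d["fovy"],d["cx"],d["cy"])
E
```

```text
time_s: 0.72
position: [0.3721, 0.3938, 0.3633]
eef_rot: [[-1.0, 0.012, 0.0], [0.012, 1.0, -0.007], [-0.0, -0.007, -1.0]]
ft_force: [-0.4, 0.4, -0.4]
width: 1.0
gripper_force: 0.0
time_s: 1.35
position: [0.4975, 0.2991, 0.3444]
eef_rot: [[-1.0, 0.002, -0.001], [0.002, 1.0, -0.0], [0.001, -0.0, -1.0]]
ft_force: [-0.4, 0.6, -0.5]
width: 1.0
gripper_force: 0.0
{'time_s': 1.35, 'position': [0.4975, 0.2991, 0.3444], 'eef_rot': [[-1.0, 0.0022, -0.0014], [0.0022, 1.0, -0.0001], [0.0014, -0.0001, -1.0]], 'ft_force': [-0.3643, 0.58, -0.4857]}
[[-0.    -0.947 -0.322  0.083]
 [ 1.    -0.     0.     0.   ]
 [-0.001 -0.322  0.947  0.032]
 [ 0.     0.     0.     1.   ]] 58.750119971343786 321.52621740348104 238.34015587434376
```

View pics/w1.png

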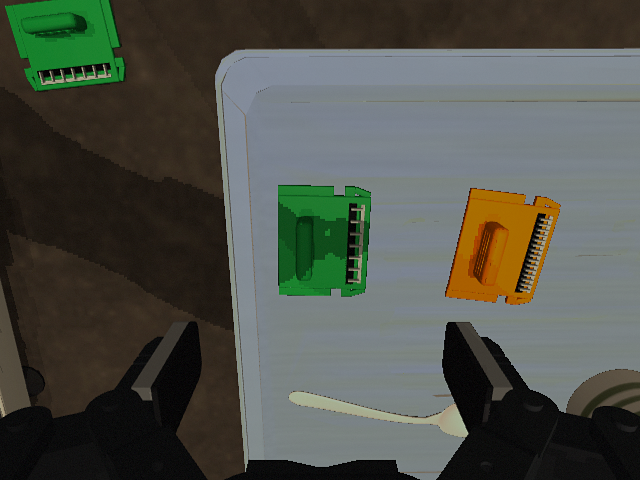

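The wrist view shows the target at (322,240), with its grip at (305,248), 7 teeth on the right, and the orange at (500,245). I'll measure the pose.

```bash
cat >> h.py <<'E'
def wcal(d,s):
    T=np.eye(4);T[:3,:3]=s["eef_rot"];T[:3,3]=s["position"]
    M=np.linalg.inv(T@d["tool_from_camera"]);d["R"]=M[:3,:3];d["t"]=M[:3,3];return d
E
python3 - <<'E'
from h import *
d=wcal(dict(np.load("pics/w1.npz")),state());P=pts(d)
hsv=cv2.cvtColor(d["pixels"],cv2.COLOR_RGB2HSV)
m=cv2.inRange(hsv,(45,100,30),(80,255,255))
roi=np.zeros_like(m);roi[170:310,265:385]=255;m&=roi
q=P[m>0];print("z",np.percentile(q[:,2],[2,10,30,50,70,90,98]).round(4), "board",np.median(P[330:370,290:430,2]))
vu=np.argwhere(m>0);zb=np.median(P[330:370,290:430,2])
w=np.array([ray(d,u,v,zb+0.0045)[:2] for v,u in vu],np.float32)*1000
for y in(1,):
  print("bbox",w.min(0),w.max(0),cv2.minAreaRect(w))
# near (trailing) edge line: max/min col per row
g=q[(q[:,2]>zb+.018)];r=cv2.minAreaRect((g[:,:2]*1000).astype(np.float32));print("grip",r,len(g))
o=w[:,1];
# straight trailing edge (min y) fit over rows
E=[]
for v in range(195,290,3):
    u=np.where(m[v])[0].min();E.append(ray(d,u-.5,v,zb+.0045)[:2])
E=np.array(E);k=np.polyfit(E[:,0],E[:,1],1);print("trail edge slope deg",np.degrees(np.arctan(k[0])),"y at .52",np.polyval(k,.52))
E
```

```text
z [0.0008 0.0017 0.0024 0.0028 0.0034 0.0221 0.0252] board -0.0026433882835559547
bbox [477.6721  266.46487] [568.49835 337.4561 ] ((523.0346069335938, 301.93792724609375), (69.74146270751953, 90.18158721923828), 88.60899353027344)
grip ((479.1905822753906, 290.06036376953125), (13.766077995300293, 131.50343322753906), 86.96478271484375) 1087
trail edge slope deg -1.371185110288951 y at .52 0.2671112165824764
```

```bash
python3 -m creep '-0.08 -0.03 0.2 0 0 0.012 0.4; -0.126 -0.055 0.4 0 0 0.012 0.4; -0.126 -0.055 0.6 0 0 0.012 0.4; -0.126 -0.055 0.75 0 0 0.012 0.4; -0.126 -0.055 0.82 0 0 0.012 0.4'; python3 -m creep '0 0 0 0 0 0 0.4; 0 0 0 0 0 0 0.3; 0 0 0 0 0 0 0; 0 0 0 0 0 0 0; 0 0 0 0 0 0 0'
```

```text
time_s: 2.02
position: [0.5214, 0.2901, 0.1795]
eef_rot: [[-1.0, 0.022, -0.002], [0.022, 1.0, 0.0], [0.002, 0.0, -1.0]]
ft_force: [-0.0, 0.2, 1.1]
width: 0.403
gripper_force: 0.0
time_s: 2.65
position: [0.5237, 0.2883, 0.1822]
eef_rot: [[-1.0, 0.026, 0.002], [0.026, 1.0, 0.001], [-0.002, 0.001, -1.0]]
ft_force: [-0.0, 0.1, 6.8]
width: 0.125
gripper_force: 61.2
```

Grip is firm at 61 N. I'll lift, turn 90° and take a wrist view of the slicer.

```bash
python3 -m creep '0 0 -0.2 0 0 0 0; 0 0 -0.45 0 0 0 0; 0 -0.15 -0.7 0 0 0.08 0; 0 -0.4 -0.9 0 0 0.16 0; 0 -0.65 -1 0 0 0.24 0'; python3 - <<'E'
from h import *
s=state();R=s["eef_rot"];p=s["position"]
print("shift units",(R.T@(np.array([.5,-.075,.40])-p)/.2).round(3),"turn",(np.pi/2-np.arctan2(R[0,1],R[1,1]))/2, s["width"])
E
```

```text
time_s: 3.28
position: [0.52, 0.1571, 0.3834]
eef_rot: [[-0.873, 0.488, 0.004], [0.488, 0.873, 0.002], [-0.003, 0.004, -1.0]]
ft_force: [0.8, -0.6, -0.4]
width: 0.123
gripper_force: 60.1
shift units [-0.48  -1.061 -0.086] turn 0.5302180620077833 0.12257958119050562
```

```bash
python3 -m creep '-0.1 -0.2 -0.02 0 0 0.09 0; -0.2 -0.4 -0.04 0 0 0.18 0; -0.3 -0.65 -0.06 0 0 0.27 0; -0.4 -0.85 -0.08 0 0 0.36 0; -0.48 -1 -0.086 0 0 0.45 0';python3 -m creep '0 0 0 0 0 0.08 0; 0 0 0 0 0 0.08 0; 0 0 0 0 0 0.08 0; 0 0 0 0 0 0.08 0; 0 0 0 0 0 0.08 0'; python3 - <<'E'
from h import *
s=state();np.savez("pics/s2.npz",position=s["position"],eef_rot=s["eef_rot"]);save("wrist","w2")
E
```

```text
time_s: 3.9
position: [0.5063, -0.0657, 0.3987]
eef_rot: [[-0.156, 0.988, 0.001], [0.988, 0.156, -0.0], [-0.0, 0.001, -1.0]]
ft_force: [-0.3, 0.7, -0.5]
width: 0.121
gripper_force: 60.1
time_s: 4.53
position: [0.5069, -0.0631, 0.3979]
eef_rot: [[-0.006, 1.0, 0.0], [1.0, 0.006, 0.0], [0.0, 0.0, -1.0]]
ft_force: [-0.2, 0.3, 0.2]
width: 0.12
gripper_force: 60.1
```

View pics/w2.png

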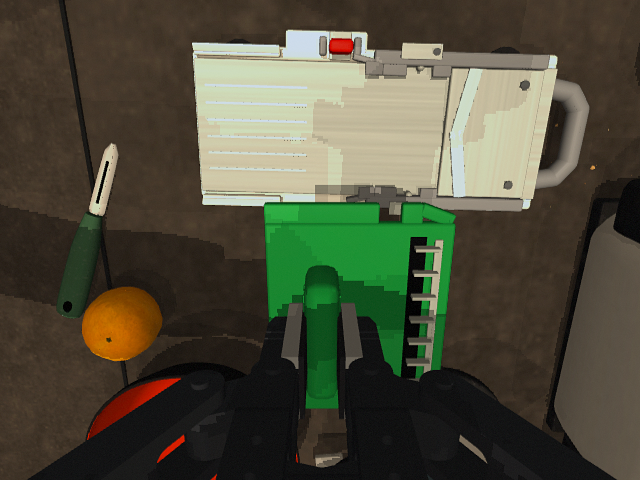

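The wrist view shows the slicer's open end edge from (193,43) to (203,205), the red tab at (342,46), clips and lips at x pixels 355-430, and the insert held at (345,300) with its teeth right, towards slicer +x. I'll measure the slicer pose and the insert in the hand.

```bash
cat > m.py <<'E'
from h import *
s=dict(np.load("pics/s2.npz"));d=wcal(dict(np.load("pics/w2.npz")),s);P=pts(d)
hsv=cv2.cvtColor(d["pixels"],cv2.COLOR_RGB2HSV);g=d["pixels"].min(2)
white=(d["depth"]>0)&(P[...,2]>.025)&(g>60)
def line(a,b):
    k=np.polyfit(a,b,1);r=np.abs(b-np.polyval(k,a));k=np.polyfit(a[r<=np.median(r)*2.5],b[r<=np.median(r)*2.5],1);return k
L=[]
for nm,c0,c1,r0,r1 in(("left(+y)",205,275,25,100),("right(-y)",210,258,150,215)):
    e=[]
    for u in range(c0,c1):
        col=np.where(g[r0:r1,u]>75)[0]
        v=r0+(col.min()-.5 if nm[0]=="l" else col.max()+.5)
        e.append(ray(d,u,v,.047)[:2])
    e=np.array(e);k=line(e[:,0],e[:,1]);L.append(k);print(nm,"deg",np.degrees(np.arctan(k[0])).round(2),"y at x=.42",np.polyval(k,.42).round(4), "px v",v)
e=[]
for v in range(70,190):
    u=170+np.where(g[v,170:260]>75)[0].min()-.5;e.append(ray(d,u,v,.040)[:2])
e=np.array(e);k=line(e[:,1],e[:,0]);print("end edge: x at y=0",np.polyval(k,0).round(4),"deg",-np.degrees(np.arctan(k[0])).round(2),"resid",np.std(e[:,0]-np.polyval(k,e[:,1])).round(4))
m=cv2.inRange(hsv,(0,180,60),(6,255,255));m[:, :300]=0;m[80:]=0
vu=np.argwhere(m>0);print("red px",vu.min(0),vu.max(0),"z",np.percentile(P[m>0][:,2],[5,50,95]).round(4))
w=np.array([ray(d,u,v,.0665) for v,u in vu]);print("tab",w.min(0).round(4),w.max(0).round(4))
gm=cv2.inRange(hsv,(45,100,25),(85,255,255))
print("plate z",np.median(P[230:260,280:300,2]).round(4),"runway z",np.median(P[90:180,320:430,2]).round(4),"tcp",s["position"].round(4))
zp=s["position"][2]-.173;ze=zp-.001
a=np.array([ray(d,u,190+np.where(gm[190:230,u])[0].min()-.5,ze)[:2] for u in range(275,370)])
k1=line(a[:,0],a[:,1]);b=np.array([ray(d,240+np.where(gm[v,240:300])[0].min()-.5,v,zp)[:2] for v in range(225,310)])
k2=line(b[:,1],b[:,0]);print("ear deg",np.degrees(np.arctan(k1[0])).round(2),"ear y",np.polyval(k1,.5).round(4),"trail deg",-np.degrees(np.arctan(k2[0])).round(2),"trail x",np.polyval(k2,s["position"][1]).round(4))
E
python3 m.py
```

```text
left(+y) deg -0.97 y at x=.42 0.0531 px v 43.5
right(-y) deg -1.25 y at x=.42 -0.0612 px v 205.5
end edge: x at y=0 0.4143 deg -1.26 resid 0.0002
red px [ 38 329] [ 53 353] z [0.059  0.0648 0.0664]
tab [0.5112 0.045  0.0665] [0.5266 0.0538 0.0665]
plate z 0.2181 runway z 0.039 tcp [ 0.5069 -0.0631  0.3979]
ear deg 0.34 ear y -0.0151 trail deg 0.35 trail x 0.4869
```

Slicer origin is about (.552, -.007), yaw -1.2°, and the tab position puts the cassette about +9 mm. The insert sits as expected in the hand, with its underside 185 mm below the TCP. I'll go to just above the loading spot.

```bash
python3 -m creep '0.08 -0.08 0.1 0 0 0.0135 0; 0.2 -0.2 0.25 0 0 0.0135 0; 0.287 -0.281 0.45 0 0 0.0135 0; 0.287 -0.281 0.65 0 0 0.0135 0; 0.287 -0.281 0.78 0 0 0.0135 0';python3 -m creep '0 0 0 0 0 0 0; 0 0 0 0 0 0 0;0 0 0 0 0 0 0; 0 0 0 0 0 0 0; 0 0 0 0 0 0 0'
python3 - <<'E'
from h import *
s=state();np.savez("pics/s3.npz",position=s["position"],eef_rot=s["eef_rot"]);save("wrist","w3");print(s["ft_force"],s["position"])
E
```

```text
time_s: 5.2
position: [0.4504, -0.0058, 0.2404]
eef_rot: [[0.021, 1.0, -0.001], [1.0, -0.021, 0.0], [0.0, -0.001, -1.0]]
ft_force: [0.0, 0.0, -1.0]
width: 0.124
gripper_force: 60.2
time_s: 5.82
position: [0.4506, -0.0063, 0.2423]
eef_rot: [[0.022, 1.0, 0.001], [1.0, -0.022, 0.0], [0.0, 0.001, -1.0]]
ft_force: [0.0, 0.5, -0.8]
width: 0.122
gripper_force: 60.1
[ 0.03336796  0.52415141 -0.7876251 ] [ 0.45059238 -0.00625529  0.24234016]
```

View pics/w3.png

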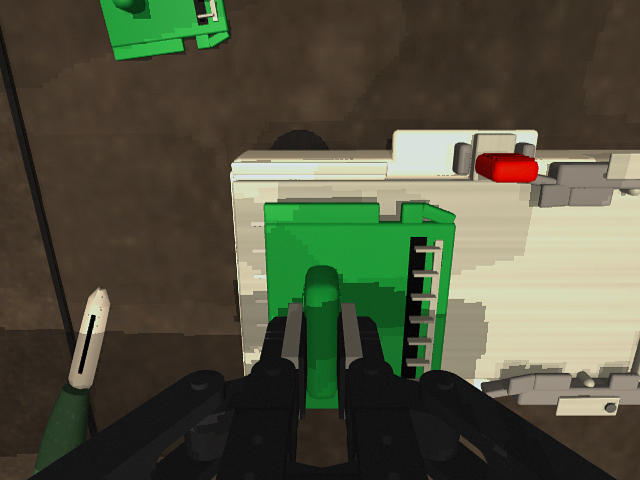

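The insert at (345,300) is over the open end, its ear at row 203 clear of the wall's inner edge at row 181, with the tab at (507,167). I'll check the lateral gap by rays.

```bash
python3 - <<'E'
from h import *
s=dict(np.load("pics/s3.npz"));d=wcal(dict(np.load("pics/w3.npz")),s)
ze=s["position"][2]-.185+.004
print("ear",ray(d,265,203,ze),ray(d,378,203,ze));print("wall in",ray(d,240,180.5,.047),ray(d,385,180.5,.047),"out",ray(d,240,151,.047));print("tab",ray(d,478,167,.0665),ray(d,538,167,.0665))
print("endedge",ray(d,236,220,.04),"trail",ray(d,265,300,ze+.001),"lips",ray(d,532,185,.046))
P=pts(d);print(P[178,300],P[165,300],P[172,385],P[169,507])
E
```

```text
ear [0.43145584 0.03993539 0.06134016] [0.4720287  0.03901034 0.06134016]
wall in [0.420365   0.04556378 0.047     ] [0.47645568 0.0442906  0.047     ] out [0.42130662 0.05681134 0.047     ]
tab [0.50485189 0.05202712 0.0665    ] [0.52512007 0.05156826 0.0665    ]
endedge [0.4159494  0.02772336 0.04      ] trail [0.42910717 0.00182805 0.06234016] lips [0.53413047 0.04101107 0.046     ]
[0.44355453 0.04583807 0.04607331] [0.44383495 0.05113132 0.04773533] [0.47641774 0.04753789 0.04668894] [0.51491105 0.05105247 0.06607331]
```

```bash
python3 -m creep '0.004 0 0.03 0 0 0 0; 0.004 0 0.06 0 0 0 0; 0.004 0 0.075 0 0 0 0; 0.004 0 0.08 0 0 0 0; 0.004 0 0.08 0 0 0 0'; python3 -m creep '0 0 0.002 0 0 0 0; 0 0 0.004 0 0 0 0; 0 0 0.006 0 0 0 0; 0 0 0.008 0 0 0 0; 0 0 0.008 0 0 0 0'
```

```text
time_s: 6.5
position: [0.4505, -0.0055, 0.2258]
eef_rot: [[0.022, 1.0, -0.0], [1.0, -0.022, 0.0], [0.0, -0.0, -1.0]]
ft_force: [-0.3, 0.8, -0.1]
width: 0.122
gripper_force: 60.1
time_s: 7.12
position: [0.4505, -0.0054, 0.2243]
eef_rot: [[0.022, 1.0, -0.0], [1.0, -0.022, 0.0], [0.0, -0.0, -1.0]]
ft_force: [-0.3, -1.6, -0.4]
width: 0.119
gripper_force: 60.1
```

```bash
python3 -m creep '0 0 0.002 0 0 0 0; 0 0 0.004 0 0 0 0; 0 0 0.006 0 0 0 0; 0 0 0.008 0 0 0 0; 0 0 0.008 0 0 0 0'
```

```text
time_s: 7.75
position: [0.4503, -0.0054, 0.2237]
eef_rot: [[0.022, 1.0, 0.001], [1.0, -0.022, 0.0], [0.0, 0.001, -1.0]]
ft_force: [-0.3, 0.3, 13.5]
width: 0.121
gripper_force: 62.1
```

Runway contact felt. I'll ease off, release and lift.

```bash
python3 -m creep '0 0 -0.008 0 0 0 0; 0 0 -0.008 0 0 0 0.2; 0 0 -0.008 0 0 0 0.35; 0 0 -0.008 0 0 0 0.35; 0 0 -0.008 0 0 0 0.35'; python3 -m creep '0 0 -0.1 0 0 0 0.35; 0 -0.08 -0.25 0 0 0 0.35; 0 -0.17 -0.25 0 0 0 0; 0 -0.17 -0.25 0 0 0 0; 0 -0.17 -0.25 0 0 0 0'
python3 - <<'E'
from h import *
s=state();np.savez("pics/s4.npz",position=s["position"],eef_rot=s["eef_rot"]);d=wcal(save("wrist","w4"),s)
hsv=cv2.cvtColor(d["pixels"],cv2.COLOR_RGB2HSV);m=cv2.inRange(hsv,(45,100,25),(85,255,255));P=pts(d)
n,l,st,c=cv2.connectedComponentsWithStats(m)
for i in range(1,n):
    if st[i,4]>800:
        q=P[l==i];print(st[i],q.min(0).round(3),q.max(0).round(3),np.percentile(q[:,2],[10,30,50]).round(4))
E
```

```text
time_s: 8.38
position: [0.4504, -0.0054, 0.2242]
eef_rot: [[0.022, 1.0, -0.0], [1.0, -0.022, 0.0], [0.0, -0.0, -1.0]]
ft_force: [0.5, 0.1, 0.3]
width: 0.351
gripper_force: 0.0
time_s: 9.0
position: [0.4173, -0.0046, 0.2741]
eef_rot: [[0.022, 1.0, 0.001], [1.0, -0.022, 0.0], [0.0, 0.001, -1.0]]
ft_force: [0.4, 0.5, -0.9]
width: 0.001
gripper_force: 0.0
[ 194    0  113   67 5573] [ 0.356  0.078 -0.002] [0.419 0.124 0.242] [0.0015 0.0022 0.0027]
[  345   177   149   167 19203] [ 0.419 -0.051  0.038] [0.5   0.078 0.242] [0.0428 0.0435 0.0439]
```

View pics/w4.png

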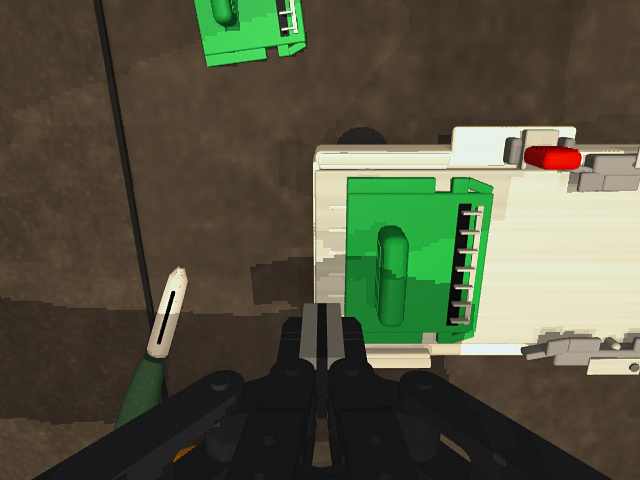

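The insert lies flat and straight between the walls (345-493, 177-344), with the shut fingers behind the grip. I'll lower behind it and start pushing along slicer x.

```bash
python3 -m creep '0.005 0 0.08 0 0 0 0; 0.005 0 0.16 0 0 0 0; 0.005 0 0.22 0 0 0 0; 0.005 0 0.255 0 0 0 0; 0.005 0 0.255 0 0 0 0'; python3 -m creep '0 0.02 0 0 0 0 0; 0 0.04 0 0 0 0 0; 0 0.055 0 0 0 0 0; 0 0.07 0 0 0 0 0; 0 0.085 0 0 0 0 0'; python3 -m creep '0 0.02 0 0 0 0 0; 0 0.04 0 0 0 0 0; 0 0.06 0 0 0 0 0; 0 0.08 0 0 0 0 0; 0 0.1 0 0 0 0 0'
```

```text
time_s: 9.68
position: [0.4237, -0.0038, 0.2279]
eef_rot: [[0.022, 1.0, -0.009], [1.0, -0.022, 0.0], [-0.0, -0.009, -1.0]]
ft_force: [-0.1, -0.1, 0.3]
width: -0.001
gripper_force: 0.0
time_s: 10.3
position: [0.4402, -0.0041, 0.228]
eef_rot: [[0.022, 1.0, -0.01], [1.0, -0.022, 0.0], [-0.0, -0.01, -1.0]]
ft_force: [-1.4, -0.4, 0.9]
width: -0.0
gripper_force: 0.3
time_s: 10.92
position: [0.4604, -0.0046, 0.2277]
eef_rot: [[0.022, 1.0, -0.01], [1.0, -0.022, 0.0], [-0.0, -0.01, -1.0]]
ft_force: [-0.6, 0.3, 0.2]
width: -0.0
gripper_force: 0.3
```

```bash
python3 -m creep '0 -0.01 0 0 0 0 0; 0 -0.01 0.01 -0.0045 0 0 0; 0 -0.01 0.02 -0.0045 0 0 0; 0 -0.01 0.022 -0.0045 0 0 0; 0 0 0.022 -0.0045 0 0 0'; python3 -m creep '0 0.015 0 0 0 0 0; 0 0.03 0 0 0 0 0; 0 0.045 0 0 0 0 0; 0 0.06 0 0 0 0 0; 0 0.075 0 0 0 0 0'; python3 -m creep '0 0.015 0 0 0 0 0; 0 0.03 0 0 0 0 0; 0 0.045 0 0 0 0 0; 0 0.06 0 0 0 0 0; 0 0.075 0 0 0 0 0'
python3 - <<'E'
from h import *
s=state();np.savez("pics/s5.npz",position=s["position"],eef_rot=s["eef_rot"]);save("wrist","w5")
E
```

```text
time_s: 11.55
position: [0.46, -0.0046, 0.2233]
eef_rot: [[0.022, 1.0, -0.001], [1.0, -0.022, -0.0], [-0.0, -0.001, -1.0]]
ft_force: [0.5, -0.5, 0.4]
width: -0.003
gripper_force: 0.2
time_s: 12.18
position: [0.4753, -0.0049, 0.2234]
eef_rot: [[0.022, 1.0, -0.001], [1.0, -0.022, -0.0], [-0.0, -0.001, -1.0]]
ft_force: [-0.3, -0.5, 0.2]
width: 0.001
gripper_force: 0.2
time_s: 12.8
position: [0.4902, -0.0052, 0.2233]
eef_rot: [[0.022, 1.0, -0.001], [1.0, -0.022, -0.0], [-0.0, -0.001, -1.0]]
ft_force: [-0.4, -0.2, -0.1]
width: -0.001
gripper_force: 0.3
```

View pics/w5.png

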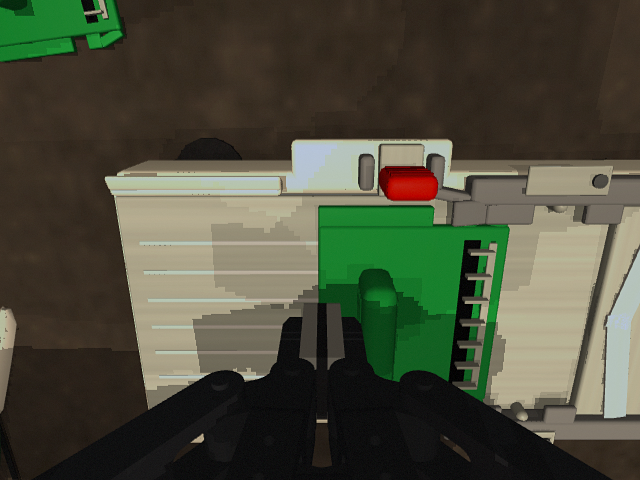

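The ears have entered under the lips at (468,212), straight, with no force. Remaining travel next.

```bash
python3 - <<'E'
from h import *
s=dict(np.load("pics/s5.npz"));d=wcal(dict(np.load("pics/w5.npz")),s)
hsv=cv2.cvtColor(d["pixels"],cv2.COLOR_RGB2HSV);m=cv2.inRange(hsv,(0,180,60),(6,255,255));vu=np.argwhere(m>0);print(vu.min(0),vu.max(0))
P=pts(d)
a=ray(d,380,180,.0665);b=ray(d,438,180,.0665);t=ray(d,319,230,.045);t2=ray(d,319,330,.045)
print(a,b,t,t2);u=np.array([.9998,-.0215,0]);tab=(a+b)/2@u;tr=t@u;print("remaining to home mm",1000*(tab+.009-tr),"finger front to grip", P[300,370])
E
```

```text
[166 379] [200 437]
[0.50865647 0.05307589 0.0665    ] [0.52580103 0.0526917  0.0665    ] [0.48996744 0.03117168 0.045     ] [ 0.48897208 -0.00982953  0.045     ]
remaining to home mm 35.78904286197643 finger front to grip [0.50639392 0.01311815 0.06529316]
```

```bash
python3 -m creep '0 0.015 0 0 0 0 0; 0 0.03 0 0 0 0 0; 0 0.045 0 0 0 0 0; 0 0.06 0 0 0 0 0; 0 0.075 0 0 0 0 0'; python3 -m creep '0 0.005 0 0 0 0 0; 0 0.01 0 0 0 0 0; 0 0.015 0 0 0 0 0; 0 0.02 0 0 0 0 0; 0 0.025 0 0 0 0 0'; python3 -m creep '0 0.005 0 0 0 0 0; 0 0.01 0 0 0 0 0; 0 0.015 0 0 0 0 0; 0 0.02 0 0 0 0 0; 0 0.02 0 0 0 0 0'
```

```text
time_s: 13.48
position: [0.5053, -0.0055, 0.2233]
eef_rot: [[0.022, 1.0, -0.001], [1.0, -0.022, -0.0], [-0.0, -0.001, -1.0]]
ft_force: [-0.9, -0.1, 0.5]
width: -0.0
gripper_force: 0.2
time_s: 14.1
position: [0.5101, -0.0057, 0.2233]
eef_rot: [[0.022, 1.0, -0.001], [1.0, -0.022, -0.0], [-0.0, -0.001, -1.0]]
ft_force: [-1.5, 0.3, -0.9]
width: 0.003
gripper_force: 0.2
time_s: 14.72
position: [0.5134, -0.0057, 0.2232]
eef_rot: [[0.022, 1.0, -0.003], [1.0, -0.022, 0.0], [0.0, -0.003, -1.0]]
ft_force: [-3.4, 1.3, 2.8]
width: 0.0
gripper_force: 1.9
```

```bash
python3 -m creep '0 0.004 0 0 0 0 0; 0 0.008 0 0 0 0 0; 0 0.012 0 0 0 0 0; 0 0.016 0 0 0 0 0; 0 0.016 0 0 0 0 0'; python3 -m creep '0 0.004 0 0 0 0 0; 0 0.008 0 0 0 0 0; 0 0.012 0 0 0 0 0; 0 0.016 0 0 0 0 0; 0 0.016 0 0 0 0 0'
```

```text
time_s: 15.35
position: [0.516, -0.0059, 0.2232]
eef_rot: [[0.022, 1.0, -0.004], [1.0, -0.022, -0.0], [-0.0, -0.004, -1.0]]
ft_force: [-6.3, 0.6, 6.9]
width: -0.004
gripper_force: 3.2
time_s: 15.98
position: [0.5202, -0.006, 0.2232]
eef_rot: [[0.022, 1.0, -0.001], [1.0, -0.022, -0.0], [-0.0, -0.001, -1.0]]
ft_force: [-3.7, 0.5, 1.1]
width: -0.0
gripper_force: 1.7
```

Past the clip peak. I'll creep on to the click and the stop.

```bash
python3 -m creep '0 0.003 0 0 0 0 0; 0 0.006 0 0 0 0 0; 0 0.009 0 0 0 0 0; 0 0.012 0 0 0 0 0; 0 0.012 0 0 0 0 0'; python3 -m creep '0 0.002 0 0 0 0 0; 0 0.004 0 0 0 0 0; 0 0.006 0 0 0 0 0; 0 0.008 0 0 0 0 0; 0 0.008 0 0 0 0 0'
```

```text
time_s: 16.6
position: [0.5231, -0.006, 0.2233]
eef_rot: [[0.022, 1.0, 0.0], [1.0, -0.022, -0.0], [-0.0, 0.0, -1.0]]
ft_force: [-2.2, 0.0, 0.4]
width: -0.002
gripper_force: 1.3
time_s: 17.23
position: [0.5246, -0.006, 0.2233]
eef_rot: [[0.022, 1.0, -0.0], [1.0, -0.022, -0.0], [-0.0, -0.0, -1.0]]
ft_force: [-2.9, -0.3, 0.5]
width: -0.001
gripper_force: 1.4
```

```bash
python3 -m creep '0 0.002 0 0 0 0 0; 0 0.004 0 0 0 0 0; 0 0.006 0 0 0 0 0; 0 0.006 0 0 0 0 0; 0 0.006 0 0 0 0 0'; python3 -m creep '0 0.002 0 0 0 0 0; 0 0.004 0 0 0 0 0; 0 0.006 0 0 0 0 0; 0 0.006 0 0 0 0 0; 0 0.006 0 0 0 0 0'
```

```text
time_s: 17.85
position: [0.5263, -0.006, 0.2235]
eef_rot: [[0.022, 1.0, 0.001], [1.0, -0.022, -0.0], [0.0, 0.001, -1.0]]
ft_force: [-0.7, 0.3, 0.1]
width: 0.0
gripper_force: 0.0
time_s: 18.48
position: [0.5269, -0.006, 0.2233]
eef_rot: [[0.022, 1.0, -0.001], [1.0, -0.022, -0.0], [-0.0, -0.001, -1.0]]
ft_force: [0.2, -0.1, 0.1]
width: 0.004
gripper_force: 0.0
```

The force dropped, so it has probably clicked. I'll feel for the stop.

```bash
python3 -m creep '0 0.002 0 0 0 0 0; 0 0.004 0 0 0 0 0; 0 0.005 0 0 0 0 0; 0 0.005 0 0 0 0 0; 0 0.005 0 0 0 0 0'; python3 -m creep '0 0.002 0 0 0 0 0; 0 0.003 0 0 0 0 0; 0 0.004 0 0 0 0 0; 0 0.004 0 0 0 0 0; 0 0.004 0 0 0 0 0'
```

```text
time_s: 19.1
position: [0.5279, -0.006, 0.2233]
eef_rot: [[0.022, 1.0, -0.001], [1.0, -0.022, -0.0], [-0.0, -0.001, -1.0]]
ft_force: [0.2, -0.7, 0.0]
width: 0.003
gripper_force: 0.0
time_s: 19.73
position: [0.5283, -0.0059, 0.2233]
eef_rot: [[0.022, 1.0, -0.002], [1.0, -0.022, 0.0], [0.0, -0.002, -1.0]]
ft_force: [-3.3, 1.5, 1.3]
width: 0.0
gripper_force: 1.3
```

```bash
python3 -m creep '0 0.001 0 0 0 0 0; 0 0.002 0 0 0 0 0; 0 0.003 0 0 0 0 0; 0 0.003 0 0 0 0 0; 0 0.003 0 0 0 0 0'; python3 -m creep '0 0.001 0 0 0 0 0; 0 0.002 0 0 0 0 0; 0 0.003 0 0 0 0 0; 0 0.003 0 0 0 0 0; 0 0.003 0 0 0 0 0'
```

```text
time_s: 20.35
position: [0.5286, -0.0059, 0.2233]
eef_rot: [[0.022, 1.0, -0.003], [1.0, -0.022, 0.0], [0.0, -0.003, -1.0]]
ft_force: [-5.6, 0.4, 3.2]
width: 0.001
gripper_force: 2.5
time_s: 20.98
position: [0.5288, -0.0059, 0.2233]
eef_rot: [[0.022, 1.0, -0.004], [1.0, -0.022, 0.0], [0.0, -0.004, -1.0]]
ft_force: [-5.4, 1.5, 5.8]
width: -0.001
gripper_force: 3.0
```

```bash
python3 -m creep '0 0.001 0 0 0 0 0; 0 0.002 0 0 0 0 0; 0 0.003 0 0 0 0 0; 0 0.004 0 0 0 0 0; 0 0.004 0 0 0 0 0'; python3 -m creep '0 0.001 0 0 0 0 0; 0 0.002 0 0 0 0 0; 0 0.003 0 0 0 0 0; 0 0.004 0 0 0 0 0; 0 0.004 0 0 0 0 0'
```

```text
time_s: 21.6
position: [0.5291, -0.0059, 0.2232]
eef_rot: [[0.022, 1.0, -0.005], [1.0, -0.022, 0.0], [0.0, -0.005, -1.0]]
ft_force: [-7.6, 1.8, 5.6]
width: -0.005
gripper_force: 3.6
time_s: 22.22
position: [0.5294, -0.0059, 0.2232]
eef_rot: [[0.022, 1.0, -0.007], [1.0, -0.022, 0.0], [0.0, -0.007, -1.0]]
ft_force: [-8.3, 1.4, 7.4]
width: 0.004
gripper_force: 4.2
```

The tip stays put while force rises to about 8 N: this is the stop. I'll back off, lift and inspect.

```bash
python3 -m creep '0 -0.03 0 0.0035 0 0 0; 0 -0.06 -0.05 0.0035 0 0 0; 0 -0.06 -0.2 0.0035 0 0 0; 0 -0.06 -0.3 0.0035 0 0 0; 0 -0.06 -0.3 0.0035 0 0 0'
python3 - <<'E'
from h import *
s=state();np.savez("pics/s6.npz",position=s["position"],eef_rot=s["eef_rot"]);d=wcal(save("wrist","w6"),s)
P=pts(d);hsv=cv2.cvtColor(d["pixels"],cv2.COLOR_RGB2HSV);m=cv2.inRange(hsv,(0,180,60),(6,255,255))
vu=np.argwhere(m>0);lo,hi=vu.min(0),vu.max(0);print("tab px",lo,hi);w=np.array([ray(d,u,v,.0665) for v,u in vu]);print(w.min(0).round(4),w.max(0).round(4))
for v in range(lo[0]-40,hi[0]+8,4): print(v,P[v,lo[1],1].round(3),(P[v,lo[1]-25:hi[1]+30:5,2]*1000).astype(int))
E
```

```text
time_s: 22.85
position: [0.5205, -0.0062, 0.2851]
eef_rot: [[0.023, 1.0, -0.002], [1.0, -0.023, -0.0], [-0.0, -0.002, -1.0]]
ft_force: [-0.2, 0.1, -0.4]
width: 0.002
gripper_force: 0.0
tab px [145 298] [166 333]
[0.5111 0.0467 0.0665] [0.5264 0.056  0.0665]
105 0.071 [-1 -1 -1  1 -1 -1 -1 -1  0 -1 -2 -2  0 -1  0 -1 -2 -1]
109 0.069 [-1 -1  0  0 -1  0 -1  0 -1  0  0  0 -1  0 -1  0  0 -1]
113 0.067 [-2 -1 -2  0  0  0 -2 -1  0 -1 -1  0 -1 -1  0 -1 -1  0]
117 0.064 [-1 -1 -1 -1 -1 -1  0 -1 -1  0 -2 -1  0 -1 -1 -1 -1 -2]
121 0.077 [ -1  -1  -2   0  -1 253  -1  -1  -2  -3  -1   0  -1  -1  -1  -1  -1  -1]
125 0.06 [-1  0 -3  0 -1  0 -1  0  0 -2 -1 -1 -1  0  1  0 -1 -1]
129 0.061 [36 38 37 37 36 36 41 41 41 41 40 41 38 36 37 36 37 -2]
133 0.059 [38 38 37 37 37 38 44 44 43 44 44 43 37 38 37 37 37 -1]
137 0.057 [ 37  38  38  41 253  39  43  44  44  43  44  44  38  42  43  38  37  -2]
141 0.055 [36 37 38 45 45 38 44 45 43 44 44 44 37 47 47 37 37 -1]
145 0.053 [36 38 38 46 46 38 49 51 50 50 50 50 37 46 46 37 37 20]
149 0.051 [37 37 37 46 46 38 63 62 63 63 62 62 37 46 46 38 36 35]
153 0.049 [38 36 37 46 47 37 64 64 64 64 65 64 63 46 47 38 37 36]
157 0.051 [37 37 36 46 47 63 65 65 65 66 64 64 63 47 46 38 37 37]
161 0.049 [37 38 37 46 46 63 66 66 65 65 65 66 64 46 46 44 40 38]
165 0.043 [36 36 37 36 36 38 65 65 65 63 64 65 37 46 46 48 47 46]
169 0.041 [38 38 38 37 38 39 38 40 38 38 38 38 38 39 38 47 46 47]
173 0.039 [39 38 38 39 38 38 37 39 39 38 36 39 37 40 39 38 50 49]
```

View pics/w6.png

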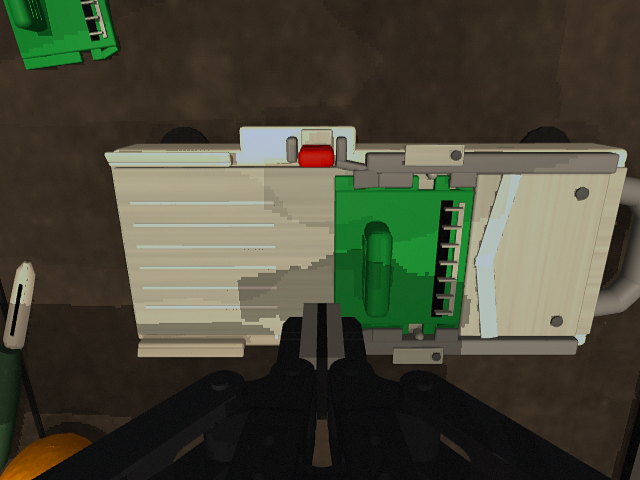

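The insert is seated: its rear edge is at column 335, just ahead of the tab (298-333,145-166), and the clip is in its notch at (430,183). The posts beside the tab are only 47 mm high. I'll go outside the tab with tips at about 55 mm and push.

```bash
python3 -m creep '0.12 -0.005 0 0 0 0 0; 0.28 -0.01 0 0 0 0 0; 0.48 -0.02 0 0 0 0 0; 0.48 -0.02 0.15 0 0 0 0; 0.48 -0.02 0.285 0 0 0 0'; python3 -m creep '-0.02 0 0 0 0 0 0; -0.04 0 0 0 0 0 0; -0.06 0 0 0 0 0 0; -0.08 0 0 0 0 0 0; -0.1 0 0 0 0 0 0'
```

```text
time_s: 23.52
position: [0.517, 0.091, 0.2249]
eef_rot: [[0.02, 1.0, -0.007], [1.0, -0.02, 0.0], [-0.0, -0.007, -1.0]]
ft_force: [0.1, 0.1, 0.2]
width: -0.0
gripper_force: 0.0
time_s: 24.15
position: [0.5169, 0.0698, 0.2268]
eef_rot: [[0.022, 1.0, -0.007], [1.0, -0.022, 0.0], [0.0, -0.007, -1.0]]
ft_force: [-0.6, -0.8, -0.1]
width: -0.001
gripper_force: 0.0
```

```bash
python3 -m creep '-0.007 0 0 0 0 0 0; -0.014 0 0 0 0 0 0; -0.021 0 0 0 0 0 0; -0.028 0 0 0 0 0 0; -0.035 0 0 0 0 0 0'; python3 -m creep '-0.005 0 0 0 0 0 0; -0.01 0 0 0 0 0 0; -0.015 0 0 0 0 0 0; -0.02 0 0 0 0 0 0; -0.025 0 0 0 0 0 0'
```

```text
time_s: 24.78
position: [0.5166, 0.064, 0.2263]
eef_rot: [[0.021, 1.0, -0.008], [1.0, -0.021, 0.001], [0.001, -0.008, -1.0]]
ft_force: [0.4, 1.8, -0.2]
width: 0.001
gripper_force: 1.3
time_s: 25.4
position: [0.5165, 0.0582, 0.2263]
eef_rot: [[0.022, 1.0, -0.008], [1.0, -0.022, 0.0], [-0.0, -0.008, -1.0]]
ft_force: [0.5, 2.3, 0.4]
width: -0.0
gripper_force: 1.3
```

```bash
python3 -m creep '-0.004 0 0 0 0 0 0; -0.008 0 0 0 0 0 0; -0.012 0 0 0 0 0 0; -0.014 0 0 0 0 0 0; -0.014 0 0 0 0 0 0'; python3 -m creep '-0.002 0 0 0 0 0 0; -0.004 0 0 0 0 0 0; -0.006 0 0 0 0 0 0; -0.006 0 0 0 0 0 0; -0.006 0 0 0 0 0 0'
```

```text
time_s: 26.02
position: [0.5164, 0.0553, 0.2263]
eef_rot: [[0.022, 1.0, -0.008], [1.0, -0.022, -0.0], [-0.0, -0.008, -1.0]]
ft_force: [-0.4, 2.7, -0.3]
width: 0.0
gripper_force: 1.1
time_s: 26.65
position: [0.5164, 0.0545, 0.2264]
eef_rot: [[0.022, 1.0, -0.008], [1.0, -0.022, 0.001], [0.0, -0.008, -1.0]]
ft_force: [-1.0, 4.0, 0.2]
width: -0.004
gripper_force: 1.9
```

```bash
python3 -m creep '-0.002 0 0 0 0 0 0; -0.004 0 0 0 0 0 0; -0.006 0 0 0 0 0 0; -0.006 0 0 0 0 0 0; -0.006 0 0 0 0 0 0'; python3 -m creep '-0.002 0 0 0 0 0 0; -0.004 0 0 0 0 0 0; -0.006 0 0 0 0 0 0; -0.006 0 0 0 0 0 0; -0.006 0 0 0 0 0 0'
```

```text
time_s: 27.28
position: [0.5164, 0.0542, 0.2264]
eef_rot: [[0.021, 1.0, -0.008], [1.0, -0.021, 0.002], [0.002, -0.008, -1.0]]
ft_force: [-0.3, 6.3, 0.4]
width: -0.001
gripper_force: 3.2
time_s: 27.9
position: [0.5163, 0.0539, 0.2264]
eef_rot: [[0.02, 1.0, -0.007], [1.0, -0.02, 0.003], [0.003, -0.008, -1.0]]
ft_force: [-1.0, 9.3, 0.9]
width: 0.001
gripper_force: 4.2
```

The stop is felt after about 10 mm. I'll back off, lift and verify.

```bash
python3 -m creep '0.05 0 0 0 0 0 0; 0.12 0 -0.05 0 0 0 0; 0.12 0 -0.3 0 0 0 0; 0 0 -0.45 0 0 0 0; -0.25 0 -0.45 0 0 0 0'; python3 -m creep '0 -0.2 0 0.004 0 0 0; 0 -0.4 0 0.004 0 0 0; 0 -0.4 0 0.004 0 0 0; 0 -0.4 0 0.004 0 0 0; 0 -0.4 0 0.004 0 0 0'
python3 - <<'E'
from h import *
s=state();d=wcal(save("wrist","w7"),s)
P=pts(d);hsv=cv2.cvtColor(d["pixels"],cv2.COLOR_RGB2HSV);m=cv2.inRange(hsv,(0,180,60),(6,255,255));m[300:]=0
n,l,st,c=cv2.connectedComponentsWithStats(m)
for i in range(1,n):
    if st[i,4]>100:
        w=np.array([ray(d,u,v,.0665) for v,u in np.argwhere(l==i)]);print(st[i],w.min(0).round(4),w.max(0).round(4))
gm=cv2.inRange(hsv,(45,100,25),(85,255,255));n,l,st,c=cv2.connectedComponentsWithStats(gm);i=1+st[1:,4].argmax()
x,y,w,h=st[i,:4];print("insert px",st[i])
A=P[y+25:y+60,x+8:x+25,2];v0=y+int(h*.2)
print("plate z rear",np.median(A),"front",np.median(P[y+25:y+60,x+int(w*.55):x+int(w*.65),2]),"far side rear",np.median(P[y+h-35:y+h-22,x+8:x+20,2]))
E
```

```text
time_s: 28.52
position: [0.5173, 0.0034, 0.3193]
eef_rot: [[0.017, 1.0, -0.001], [1.0, -0.017, 0.001], [0.001, -0.001, -1.0]]
ft_force: [1.8, -0.3, -0.0]
width: -0.0
gripper_force: 0.0
time_s: 29.15
position: [0.4373, 0.0038, 0.3172]
eef_rot: [[0.022, 1.0, -0.013], [1.0, -0.022, 0.0], [-0.0, -0.013, -1.0]]
ft_force: [0.6, 0.1, 0.5]
width: 0.0
gripper_force: 0.0
[458 172  39  20 671] [0.5051 0.0369 0.0665] [0.5251 0.0471 0.0665]
insert px [  467   180   139   140 12941]
plate z rear 0.04354174885575279 front 0.04407406110469157 far side rear 0.04402097923421788
```

View pics/w7.png

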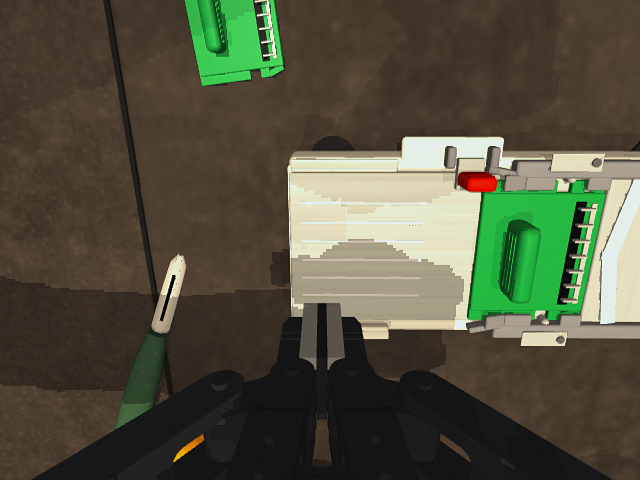

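The insert is flat (plate z 44 mm all round) and home at (535,250). The tab at (478,181) has moved in about 9.5 mm to its stop, past the 6 mm where an unseated ear would block it, and the robot is clear.

```bash
python3 -c "from plant import *; print(sign_off())"
```

```text
the job is handed in; nothing more can be done
None
```

The green insert is clicked home and flat in the slicer, the red lock is pushed in to its stop (about 9.5 of 10 mm by camera), the orange insert was left alone, and the job is handed in at about 29 s of the 64 s; no verdict was returned.

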